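Put the table set back on its own coasters

TASK

The pepper mill, the oil cruet and the sachet caddy have been put back on each other's coasters: put each upright in the middle of the coaster of its own shape (mill on the round one, cruet on the square one, caddy on the oblong one), with the cruet square to its coaster and the caddy lengthwise along its own. Never stand any of them on the white table top, which marks: use the empty terracotta tile for parking. Knock nothing over, and leave the tumbler and the candle holder where they are.

Things in the scene. Friction and masses are not known exactly. Their poses are not given: they have to be found in the camera images.
- mill: Loose pepper mill of pale turned wood, round, upright, 105 mm tall: foot 52 mm in diameter (up to 18 mm high), straight waist 42 mm in diameter from 34 to 82 mm above its underside, head 48 mm in diameter at 88 mm; about 0.25 kg. Origin: centre of its underside, z up.
- cruet: Loose square oil cruet of green glass, upright: body 48 x 48 mm (sides along its own x and y) and 78 mm high, then a narrow neck with a cork, 107 mm tall in all; about 0.35 kg. Origin: centre of its underside, z up.
- caddy: Loose oblong steel sachet caddy, 72 mm long (its x) x 40 mm wide (its y) x 66 mm high, filled with paper sachets which reach up to 73 mm; about 0.3 kg; grip it across its 40 mm width. Origin: centre of its underside, z up.
- coaster_round: Fixed round coaster of dark wood, flat, 96 mm in diameter, 8 mm thick; the place of the pepper mill. Origin: centre of its underside, z up.
- coaster_square: Fixed square coaster of dark wood, flat, 86 x 86 mm (sides along its x and y), 8 mm thick; the place of the cruet. Origin: centre of its underside, z up.
- coaster_oblong: Fixed oblong coaster of dark wood, flat, 110 mm long (its x) x 70 mm wide (its y), 8 mm thick; the place of the caddy. Origin: centre of its underside, z up.
- tile: Fixed square terracotta tile, flat, 112 x 112 mm, 8 mm thick, empty at the start; for parking. Origin: centre of its underside, z up.
- tumbler: Bystander, loose: glass tumbler, 68 mm in diameter at the rim, 85 mm tall. Origin: centre of its underside, z up.
- candle: Bystander, loose: brass candle holder with a stub of candle, foot 72 mm in diameter, 57 mm tall. Origin: centre of its underside, z up.
There are look-alikes about, which are no part of the job. Leave any purple look-alike of the mill alone.

How it is judged:
By the outcome, as a careful person would: the job done as asked, in the order asked, and still so for the second after the job is handed in, with the robot touching nothing.
It also fails if it takes over 120 s, if anything falls off the work surface, if the arm or the gripper's body presses on something with over 40 N, if the wrist force passes 120 N, or if a joint passes its speed limit or range.

ROBOT

A 7-joint arm with a two-finger parallel gripper is mounted at the origin on the work surface. World frame = base frame: x ahead of the robot, y to its left, z up, the work surface at z = 0. Lengths are in m, angles in rad, forces in N, time in s.
With the tool pointing down it reaches from about 0.4 to 0.85 m from the base axis. Payload 4.5 kg.
Tool frame: the origin (TCP) lies at the very end of the fingers, on their centre line; the grasp point (between the pads) lies 19 mm behind it; z points along the fingers, y is the line along which they close (so a half turn about z gives the same grasp; the last joint's range is limited). The gripper opens to 88 mm and grips with 3 to 60 N. Pads are 18 mm wide; open, the fingers measure 123 mm over their backs; the gripper's body (75 mm by 187 mm) begins 45 mm behind the grasp point.
Start: joints at [1.22, 0.689, -0.195, 1.565, 0.157, 0.902, -0.215], TCP at [0.235, -0.579, 0.239] pointing down, gripper open.
Joint ranges: [-3.01, 3.01], [-0.46, 2.08], [-1.47, 1.51], [0.13, 2.56], [-1, 4.14], [0.04, 2.09], [-2.66, 2.66]. Speed limits (rad/s): [2.57, 2.57, 3.14, 3.14, 3.14, 3.14, 3.14].

INTERFACE

Orientations are given as a unit quaternion [x, y, z, w].
In Python, from plant import r, eyes, nets gives the robot as it stands.
- The arm moves only by the shell command python3 -m pendant 'ROWS' [FORCE]. ROWS is JSON, a list of rows, each an object of numbers: "claw": the opening, from 0 (shut) to 1 (fully open); "dx", "dy", "dz": the shift along the world's x, y, z in mm; "twist": the turn about the world's z in rad. In form: [{"claw": .., "dx": .., "dy": .., "dz": .., "twist": ..}, ...]. A call has 1 to 8 rows; each row is the pose to reach, as a shift and turn from the pose commanded when the call began; what a row does not reach only later rows make up. A row lasts 1/10 s, in which the tool goes at most 50 mm and 8.59 degrees, less where a joint would pass 70% of its speed; a pose out of reach is approached as far as the arm can. A call with a gripper value outside its range is refused whole. The fingers move at their own pace and stop on an object; FORCE is the grip in N (left out, the last holds). Time passes only in rows, so rows that repeat a pose let the fingers close. It gives the time, the measured TCP pose, the force, the opening and the grip force at its end, in the units of the state.
- r.get_state(): the state, without advancing time (a new reading comes with each control period).
- eyes.snapshot(name): name is "scene" or "side" or "wrist"; returns (picture, depth): 420x560x3 uint8, blue, green, red; 420x560 float32, m along the optical axis (not along the pixel's ray), 0 where there is no reading.
- eyes.camera_info(name): a dict with "K" (3x3 intrinsics, pixels), "world_to_cam" (4x4, takes a point from world to camera coordinates); the wrist camera has in their place "T_tool_cam" (4x4, takes a point from camera to tool coordinates, whose origin is the TCP and whose axes are the flange's). Camera axes: x right, y down, z forward; pixel columns grow to the right and rows downward; lengths in m; the calibration is good to about 2 mm. A picture is of the moment at which its call begins: read the wrist's pose just before it. camera_info takes no time and is no camera call.
- r.finish_job(): hands the job in; it is judged then, once.
Trained networks look in the newest picture that a camera, given by its name, has taken for a name from the list of things; names that differ only in an ending like _2 or _b are one class to them, and where a whole thing is asked for, a point or a joint stands for the part that bears it (a point fixed in the world has none). Each returns a list of dicts, best first, with "confidence" (0 to 1); they miss things now and then, are a little off and sometimes report something else, mostly with a low value. They report only what shows in the picture. A call takes as long as a camera call. They do not tell look-alikes from the thing itself.
- nets.spot_in(camera, query): "box" ([left, top, width, height] as shares, 0 to 1, of the picture: columns of its width, rows of its height, round what is visible of it).
- nets.place_of(camera, query): "position" ([column, row] as shares, 0 to 1, of the picture: columns of its width, rows of its height: a listed point, or the origin of a listed thing).
The state is a dict: "clock": time; "q": joint angles; "qd": joint speeds; "joint_torque": joint torques, N m; "tool_pos": TCP position; "eef_rot": TCP orientation; "contact_force": force on the tool from outside, world axes, zero at the start; "moment": the same for the moment, N m; "opening": opening from 0.0 (shut) to 1.0 (fully open); "finger_force": force on a finger pad.
Only numpy, scipy, OpenCV 4.12 (cv2) and the standard library are available. Lean on these libraries where they do the work, as an engineer would, in place of code of your own. Each camera call takes 0.05 s, during which the arm holds its last target. There are 200 camera calls.

## Working session

There is one attempt and no reset: what is moved stays moved. The work goes in short steps, Python scripts to look and compute and a shell command to move; the robot and the scene stay as the last step left them, time stands still between calls to the robot, and variables do not carry over. Pictures are saved under pics/ and viewed, at most 14 in all, crops included, and the job is handed in when it is done.

```bash
ls; mkdir -p pics
python3 - <<'E'
from plant import r,eyes,nets
import cv2,numpy as np
s=r.get_state();print(s)
for c in("scene","side"):
    im,d=eyes.snapshot(c);cv2.imwrite(f"pics/{c}0.png",im);np.savez(f"{c}0.npz",im=im,d=d)
    print(c,eyes.camera_info(c))
    for n in "mill cruet caddy coaster_round coaster_square coaster_oblong tile tumbler candle".split():
        print(n,[(np.round(np.array(o["position"])*[560,420]).tolist(),round(o["confidence"],2)) for o in nets.place_of(c,n)][:4])
E
```

```text
pics
{'clock': 0.0, 'q': array([ 1.2197754 ,  0.68998724, -0.19452113,  1.56633942,  0.15730173,
        0.90249727, -0.21513263]), 'qd': array([-0.00144913,  0.00013037,  0.00088746,  0.00140592, -0.00065653,
       -0.00197364,  0.00118779]), 'joint_torque': array([ 9.78936223e-04, -5.27567053e+01, -1.26675099e+00, -1.53430206e+01,
       -5.27120847e-02,  6.62941879e-03,  2.01671919e-04]), 'tool_pos': array([ 0.23434058, -0.57872257,  0.23790941]), 'eef_rot': array([ 9.81540204e-01,  1.91253710e-01, -2.39087164e-04, -8.87810821e-04]), 'contact_force': array([-0.2386502 , -0.33150154,  0.60562892]), 'moment': array([ 0.00792049,  0.03560695, -0.02470078]), 'finger_force': 0.0, 'opening': 1.0005363467616417}
scene {'K': array([[423.58266558,   0.        , 278.37256076],
       [  0.        , 423.58266558, 210.75427321],
       [  0.        ,   0.        ,   1.        ]]), 'world_to_cam': array([[ 0.53353256,  0.84572173, -0.00988739, -0.25180471],
       [ 0.73905775, -0.47186316, -0.48076897, -0.39387228],
       [-0.41126226,  0.24919855, -0.87679156,  1.06527355],
       [ 0.    
[... 577 characters left out ...]
     ,   0.        ,   1.        ]]), 'world_to_cam': array([[ 0.99537073, -0.09548529,  0.01093895, -0.51252174],
       [-0.05837405, -0.69104652, -0.72044929,  0.02125981],
       [ 0.07635163,  0.71647559, -0.69342134,  1.00728327],
       [ 0.        ,  0.        ,  0.        ,  1.        ]])}
mill [([260.0, 273.0], 0.95), ([194.0, 253.0], 0.93), ([259.0, 330.0], 0.92), ([308.0, 332.0], 0.91)]
cruet [([256.0, 189.0], 0.95)]
caddy [([345.0, 198.0], 0.64), ([248.0, 136.0], 0.57)]
coaster_round [([258.0, 189.0], 0.56)]
coaster_square [([243.0, 137.0], 0.7)]
coaster_oblong [([255.0, 275.0], 0.84)]
tile [([356.0, 262.0], 0.65)]
tumbler [([328.0, 134.0], 0.74)]
candle [([343.0, 201.0], 0.67)]
```

View pics/scene0.png

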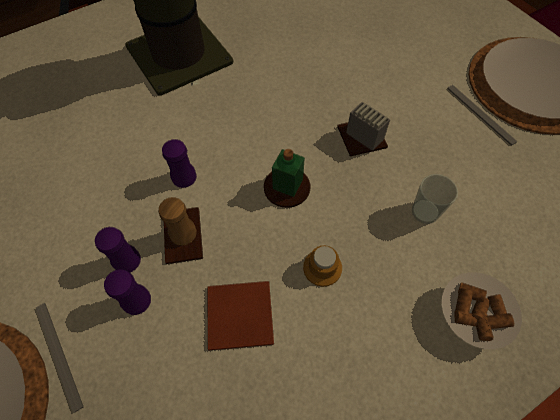

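View pics/side0.png

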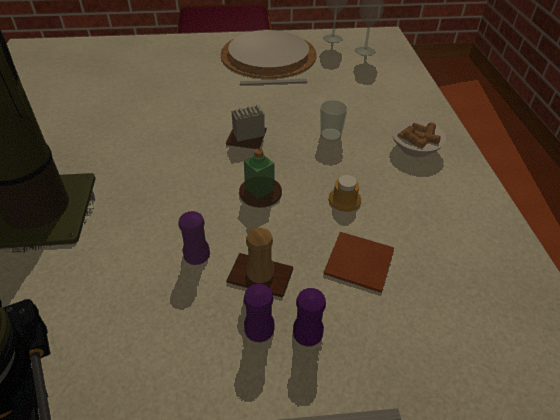

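The pale mill is at scene (178,225) on the oblong coaster. The possible confusions are three purple look-alikes at scene (180,165), (118,250) and (128,292). The cruet stands on the round coaster (287,187) and the caddy on the square one (366,135). The tile at (240,316) is empty. Next I'll rectify both views to the coaster plane.

```bash
cat > h.py <<'E'
import numpy as np,cv2
from plant import r,eyes,nets
from scipy.spatial.transform import Rotation as R
def cam(c,s=None):
    i=eyes.camera_info(c);K=i["K"]
    if "world_to_cam" in i: return K,i["world_to_cam"]
    T=np.eye(4);T[:3,:3]=R.from_quat(s["eef_rot"]).as_matrix();T[:3,3]=s["tool_pos"]
    return K,np.linalg.inv(T@i["T_tool_cam"])
def ray(K,W,uv,z):
    P=K@W[:3]; H=np.c_[P[:,0],P[:,1],P[:,2]*z+P[:,3]]
    p=np.linalg.solve(H,[*uv,1]);return p[:2]/p[2]
def rect(im,K,W,z,x0,x1,y0,y1,s=1000.):
    # out: col=(y1-y)*s , row=(x1-x)*s  (x up, y left)
    P=K@W[:3];H=np.c_[P[:,0],P[:,1],P[:,2]*z+P[:,3]]
    A=np.array([[0,-1/s,x1],[-1/s,0,y1],[0,0,1.]])
    return cv2.warpPerspective(im,H@A,(int((y1-y0)*s),int((x1-x0)*s)),flags=cv2.INTER_LINEAR|cv2.WARP_INVERSE_MAP)
def cloud(d,K,W):
    v,u=np.indices(d.shape);p=np.stack([(u-K[0,2])/K[0,0]*d,(v-K[1,2])/K[1,1]*d,d,np.ones_like(d)],-1)
    return (p@np.linalg.inv(W).T)[...,:3]
E
python3 - <<'E'
from h import *
px=dict(scene=dict(mill=(183,237),cruet=(288,186),caddy=(366,135),tile=(239,316),tumbler=(423,212),candle=(323,270),p1=(183,180),p2=(125,262),p3=(135,303)),
 side=dict(mill=(258,274),cruet=(257,189),caddy=(245,137),tile=(358,262),tumbler=(328,134),candle=(344,201),p1=(194,253),p2=(259,330),p3=(308,333)))
for c in px:
    K,W=cam(c)
    for n,p in px[c].items(): print(c,n,ray(K,W,p,.008 if n in("mill","cruet","caddy","tile") else 0).round(3))
a=[rect(np.load(f"{c}0.npz")["im"],*cam(c),.008,.3,.85,-.35,.35,1000) for c in px]
for c,i in zip(px,a): np.save(f"r_{c}.npy",i)
cv2.imwrite("pics/rect.png",cv2.resize(np.hstack(a),(800,320)))
E
```

```text
scene mill [ 0.469 -0.214]
scene cruet [0.481 0.018]
scene caddy [0.463 0.233]
scene tile [ 0.659 -0.199]
scene tumbler [0.673 0.213]
scene candle [ 0.666 -0.025]
scene p1 [ 0.346 -0.156]
scene p2 [ 0.453 -0.329]
scene p3 [ 0.537 -0.344]
side mill [ 0.459 -0.218]
side cruet [0.473 0.016]
side caddy [0.455 0.211]
side tile [ 0.652 -0.206]
side tumbler [0.669 0.218]
side candle [ 0.661 -0.03 ]
side p1 [ 0.338 -0.15 ]
side p2 [ 0.453 -0.33 ]
side p3 [ 0.536 -0.343]
```

View pics/rect.png

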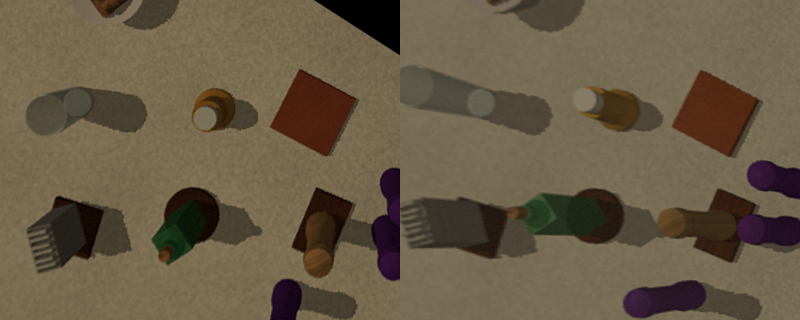

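The rectified view shows the tile clear, tilted about 30°, with the coasters partly hidden. My plan is mill → tile, caddy → oblong, cruet → square, mill → round. Each coaster can be measured once it's bare. I'll move above the mill and look with the wrist camera.

```bash
python3 -m pendant '[{"dx":28,"dy":40,"dz":5},{"dx":56,"dy":80,"dz":10},{"dx":84,"dy":120,"dz":15},{"dx":112,"dy":160,"dz":20},{"dx":140,"dy":200,"dz":25},{"dx":168,"dy":240,"dz":30},{"dx":190,"dy":275,"dz":35},{"dx":190,"dy":275,"dz":35}]'
python3 - <<'E'
from h import *
for _ in range(1): s=r.get_state()
im,d=eyes.snapshot("wrist");np.savez("w1.npz",im=im,d=d);cv2.imwrite("pics/w1.png",im)
print(s["tool_pos"],eyes.camera_info("wrist"))
K,W=cam("wrist",s);print(np.linalg.inv(W)[:3,3])
for n in("mill","coaster_oblong","tile"):
    for o in nets.place_of("wrist",n):
        p=np.array(o["position"])*[560,420];print(n,p.round(),round(o["confidence"],2),ray(K,W,p,.008).round(4))
# tile in scene/side
for c in("scene","side"):
    a=np.load(f"r_{c}.npy").astype(int)
    m=((a[...,2]-a[...,1]>45)&(a[...,2]-a[...,0]>45)).astype(np.uint8)
    n,l,st,ce=cv2.connectedComponentsWithStats(m)
    for k in range(1,n):
        if st[k,4]>3000:
            (cx,cy),wh,an=cv2.minAreaRect(np.argwhere(l==k)[:,::-1].astype(np.float32));print(c,"tile",.85-cy/1000,.35-cx/1000,wh,an)
E
```

```text
[ 0.23463814 -0.57932194  0.23875572] {'K': array([[361.8049943 ,   0.        , 279.26698176],
       [  0.        , 361.8049943 , 207.47482825],
       [  0.        ,   0.        ,   1.        ]]), 'T_tool_cam': array([[ 2.26330737e-04, -9.53938410e-01, -3.00002430e-01,
         7.72486159e-02],
       [ 9.99999910e-01,  1.08368625e-04,  4.09842425e-04,
        -2.00016477e-04],
       [-3.58453581e-04, -3.00002496e-01,  9.53938349e-01,
        -1.46487782e-01],
       [ 0.00000000e+00,  0.00000000e+00,  0.00000000e+00,
         1.00000000e+00]])}
[ 0.30615509 -0.55012406  0.38524417]validation failed for argument at $[0]...
```

View pics/w1.png

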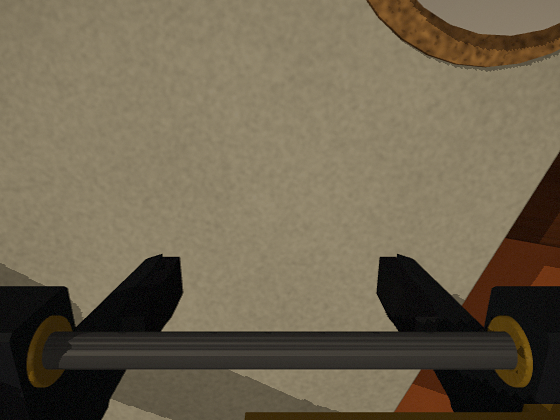

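The wrist picture shows only table, fingers at (150–410, 260+) and a plate, because the move was refused: every row needs all five fields.

```bash
python3 -m pendant '[{"claw":1,"dx":22,"dy":42,"dz":5,"twist":0},{"claw":1,"dx":44,"dy":84,"dz":10,"twist":0},{"claw":1,"dx":66,"dy":126,"dz":15,"twist":0},{"claw":1,"dx":88,"dy":168,"dz":20,"twist":0},{"claw":1,"dx":110,"dy":210,"dz":25,"twist":0},{"claw":1,"dx":132,"dy":252,"dz":30,"twist":0},{"claw":1,"dx":154,"dy":294,"dz":35,"twist":0},{"claw":1,"dx":175,"dy":335,"dz":40,"twist":0}]' 20
cat > look.py <<'E'
import sys
from h import *
tag=sys.argv[1]; s=r.get_state()
im,d=eyes.snapshot("wrist");K,W=cam("wrist",s);np.savez(tag+".npz",im=im,d=d,K=K,W=W);cv2.imwrite(f"pics/{tag}.png",im)
a=2*np.arctan2(s["eef_rot"][1],s["eef_rot"][0]);print("clock",s["clock"],"tcp",s["tool_pos"].round(4),"line deg",(np.degrees(a)+90)%180)
for n in sys.argv[2:]:
    for o in nets.place_of("wrist",n):
        p=np.array(o["position"])*[560,420];print(n,p.round(),round(o["confidence"],2),ray(K,W,p,.008).round(4))
E
python3 look.py w2 mill coaster_oblong
python3 - <<'E'
from h import *
for c in("scene","side"):
    a=np.load(f"r_{c}.npy").astype(int)
    m=((a[...,2]-a[...,1]>45)&(a[...,2]-a[...,0]>45)).astype(np.uint8)
    n,l,st,ce=cv2.connectedComponentsWithStats(m)
    for k in range(1,n):
        if st[k,4]>3000:
            (cx,cy),wh,an=cv2.minAreaRect(np.argwhere(l==k)[:,::-1].astype(np.float32));print(c,"tile",.85-cy/1000,.35-cx/1000,wh,an)
E
```

```text
clock: 2.0
tool_pos: [0.4105, -0.2425, 0.2792]
eef_rot: [0.982, 0.191, 0.0, 0.0]
contact_force: [0.4, 0.3, -0.2]
opening: 0.998
finger_force: 0.0
clock 2.0 tcp [ 0.4105 -0.2425  0.2792] line deg 112.05548282857137
mill [405.  95.] 0.85 [ 0.5333 -0.3429]
mill [357. 158.] 0.79 [ 0.4502 -0.3239]
mill [272. 112.] 0.56 [ 0.4611 -0.213 ]
```

View pics/w2.png

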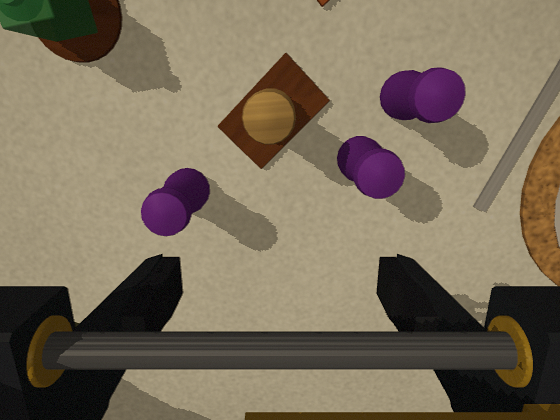

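The pale mill head is at (268,116), on the oblong coaster with corners about (286,53), (330,102), (262,168) and (218,125). The purple look-alikes sit at (437,95), (378,172) and (165,212). The choice is confirmed. Now I'll measure the mill, oblong and tile.

```bash
cat > fit.py <<'E'
from h import *
def quad(K,W,pts,z=.008):
    w=np.array([ray(K,W,p,z) for p in pts],np.float32)*1000
    c,wh,an=cv2.minAreaRect(w); b=cv2.boxPoints((c,wh,an)); e=b[1]-b[0],b[2]-b[1]
    l=max(e,key=np.linalg.norm)
    return np.round(c,1),np.round(wh,1),round(np.degrees(np.arctan2(l[1],l[0]))%180,1)
def blob(m,near):
    n,l,st,ce=cv2.connectedComponentsWithStats(m.astype(np.uint8))
    k=min((k for k in range(1,n) if st[k,4]>60),key=lambda k:np.hypot(*(ce[k]-near)))
    return l==k
E
python3 - <<'E'
from fit import *
f=np.load("w2.npz");im,d,K,W=(f[k] for k in("im","d","K","W"))
P=cloud(d,K,W);z=P[...,2]
b=blob((z>.09)&(z<.13)&(im[...,1]>im[...,0].astype(int)+15),(268,116))
q=P[b];print("mill top",q[:,2].max(),np.median(q[:,:2],0)*1000,(q[:,:2].min(0)+q[:,:2].max(0))*500)
v,u=np.where(b);c,rad=cv2.minEnclosingCircle(np.c_[u,v].astype(np.float32));print(c,rad,ray(K,W,c,.096))
hsv=cv2.cvtColor(im,cv2.COLOR_BGR2HSV)
print("table z",np.median(z[200:250,290:330]),"oblong px",hsv[75,285],hsv[100,310],"table",hsv[30,200],"shadow",hsv[160,305])
m=blob((hsv[...,1]>120)&(hsv[...,0]<25),(275,115))
v,u=np.where(m);h=cv2.convexHull(np.c_[u,v].astype(np.float32))[:,0];print("oblong",quad(K,W,h),m.sum(),u.min(),u.max(),v.min(),v.max())
for c in("scene","side"):
    K,W=cam(c);im=np.load(c+"0.npz")["im"].astype(int)
    m=blob((im[...,2]-im[...,1]>40)&(im[...,2]>80),dict(scene=(239,316),side=(358,262))[c]);v,u=np.where(m)
    h=cv2.convexHull(np.c_[u,v].astype(np.float32))[:,0];print("tile",quad(K,W,h),m.sum())
E
```

```text
mill top 0.11595970353675245 [ 461.79636402 -212.09044272] [ 460.7134044 -212.1792937]
(269.0, 116.5) 27.409038543701172 [ 0.46094437 -0.21226431]
table z 0.0006407014820855039 oblong px [ 12 212  77] [ 11 187  83] table [ 21  64 163] shadow [ 21  64 160]
oblong (array([ 460.4, -214.2]), array([ 68.9, 109.2]), np.float32(157.1)) 6250 218 328 53 168Traceback (most recent call last):
  File "<stdin>", line 13, in <module>
  File "fit.py", line 9, in blob
    k=min((k for k in range(1,n) if st[k,4]>60),key=lambda k:np.hypot(*(ce[k]-near)))
ValueError: min() iterable argument is empty
```

```bash
python3 -m pendant '[{"claw":1,"dx":25,"dy":15,"dz":-20,"twist":0},{"claw":1,"dx":50,"dy":30,"dz":-55,"twist":0},{"claw":1,"dx":50.5,"dy":30.3,"dz":-95,"twist":0},{"claw":1,"dx":50.5,"dy":30.3,"dz":-135,"twist":0},{"claw":1,"dx":50.5,"dy":30.3,"dz":-175,"twist":0},{"claw":1,"dx":50.5,"dy":30.3,"dz":-205,"twist":0},{"claw":1,"dx":50.5,"dy":30.3,"dz":-226,"twist":0},{"claw":1,"dx":50.5,"dy":30.3,"dz":-226,"twist":0}]' 20
python3 -m pendant '[{"claw":0.3,"dx":0,"dy":0,"dz":0,"twist":0},{"claw":0.3,"dx":0,"dy":0,"dz":0,"twist":0},{"claw":0.3,"dx":0,"dy":0,"dz":0,"twist":0},{"claw":0.3,"dx":0,"dy":0,"dz":0,"twist":0},{"claw":0.3,"dx":0,"dy":0,"dz":0,"twist":0},{"claw":0.3,"dx":0,"dy":0,"dz":0,"twist":0},{"claw":0.3,"dx":0,"dy":0,"dz":0,"twist":0}]' 20
```

```text
clock: 2.95
tool_pos: [0.4579, -0.2151, 0.0503]
eef_rot: [0.982, 0.19, -0.003, -0.001]
contact_force: [-0.5, 0.8, 1.2]
opening: 1.003
finger_force: 0.0
clock: 3.65
tool_pos: [0.4603, -0.2137, 0.0531]
eef_rot: [0.982, 0.191, 0.0, 0.0]
contact_force: [0.1, 1.9, 5.9]
opening: 0.516
finger_force: 20.0
```

```bash
python3 -m pendant '[{"claw":0.3,"dx":0,"dy":0,"dz":10,"twist":0},{"claw":0.3,"dx":0,"dy":0,"dz":20,"twist":0},{"claw":0.3,"dx":0,"dy":0,"dz":30,"twist":0},{"claw":0.3,"dx":0,"dy":0,"dz":30,"twist":0},{"claw":0.3,"dx":0,"dy":0,"dz":30,"twist":0}]' 25
python3 - <<'E'
from h import *
for c in("side",):
    im,d=eyes.snapshot(c);cv2.imwrite("pics/s3.png",cv2.resize(im[180:340,160:440],None,fx=2.5,fy=2.5))
E
```

```text
clock: 4.15
tool_pos: [0.4603, -0.2142, 0.0832]
eef_rot: [0.982, 0.191, 0.0, 0.0]
contact_force: [0.4, -0.5, -2.4]
opening: 0.511
finger_force: 25.0
```

View pics/s3.png

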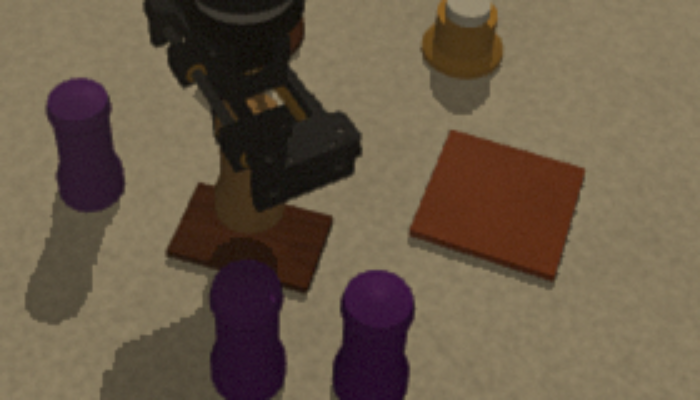

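Mill lifted and upright, and the oblong coaster is clear below it. On to the tile.

```bash
python3 -m pendant '[{"claw":0.3,"dx":15,"dy":0,"dz":5,"twist":0},{"claw":0.3,"dx":50,"dy":3,"dz":10,"twist":0},{"claw":0.3,"dx":90,"dy":5,"dz":10,"twist":0},{"claw":0.3,"dx":130,"dy":8,"dz":10,"twist":0},{"claw":0.3,"dx":165,"dy":10,"dz":10,"twist":0},{"claw":0.3,"dx":187,"dy":11,"dz":0,"twist":0},{"claw":0.3,"dx":195,"dy":11,"dz":-10,"twist":0},{"claw":0.3,"dx":195,"dy":11,"dz":-20,"twist":0}]' 25
python3 -m pendant '[{"claw":0.3,"dx":0,"dy":0,"dz":0,"twist":0},{"claw":0.3,"dx":0,"dy":0,"dz":-5,"twist":0},{"claw":0.3,"dx":0,"dy":0,"dz":-9,"twist":0},{"claw":0.3,"dx":0,"dy":0,"dz":-9.5,"twist":0},{"claw":0.3,"dx":0,"dy":0,"dz":-10,"twist":0},{"claw":0.3,"dx":0,"dy":0,"dz":-10,"twist":0}]'
```

```text
clock: 5.0
tool_pos: [0.6547, -0.2026, 0.061]
eef_rot: [0.981, 0.192, -0.001, -0.0]
contact_force: [-1.1, -1.2, -3.2]
opening: 0.511
finger_force: 25.0
clock: 5.6
tool_pos: [0.6553, -0.2031, 0.0534]
eef_rot: [0.982, 0.191, 0.0, 0.0]
contact_force: [-0.9, 0.9, 2.4]
opening: 0.507
finger_force: 25.0
```

Touching down (force changed sign). Release, rise and back off to look.

```bash
python3 -m pendant '[{"claw":0.6,"dx":0,"dy":0,"dz":0,"twist":0},{"claw":0.8,"dx":0,"dy":0,"dz":0,"twist":0},{"claw":1,"dx":0,"dy":0,"dz":0,"twist":0},{"claw":1,"dx":0,"dy":0,"dz":30,"twist":0},{"claw":1,"dx":0,"dy":0,"dz":75,"twist":0},{"claw":1,"dx":0,"dy":0,"dz":120,"twist":0},{"claw":1,"dx":-25,"dy":25,"dz":160,"twist":0},{"claw":1,"dx":-55,"dy":60,"dz":190,"twist":0}]'
python3 -m pendant '[{"claw":1,"dx":-40,"dy":25,"dz":15,"twist":0},{"claw":1,"dx":-80,"dy":55,"dz":35,"twist":0},{"claw":1,"dx":-115,"dy":90,"dz":35,"twist":0},{"claw":1,"dx":-145,"dy":130,"dz":35,"twist":0},{"claw":1,"dx":-175,"dy":170,"dz":35,"twist":0},{"claw":1,"dx":-195,"dy":205,"dz":35,"twist":0},{"claw":1,"dx":-200,"dy":220,"dz":35,"twist":0},{"claw":1,"dx":-200,"dy":220,"dz":35,"twist":0}]'
python3 look.py w3 caddy coaster_square cruet coaster_round
python3 - <<'E'
from h import *
im,d=eyes.snapshot("scene");np.savez("scene3.npz",im=im,d=d)
w=np.load("w3.npz")["im"];cv2.imwrite("pics/m3.png",np.hstack([cv2.resize(im[:, :],(400,300)),cv2.resize(w,(400,300))]))
E
```

```text
clock: 6.4
tool_pos: [0.6056, -0.1498, 0.2407]
eef_rot: [0.982, 0.189, 0.002, 0.001]
contact_force: [0.4, 1.1, 0.8]
opening: 0.996
finger_force: 0.0
clock: 7.2
tool_pos: [0.404, 0.0742, 0.2736]
eef_rot: [0.981, 0.194, 0.001, -0.0]
contact_force: [0.4, -1.5, 1.0]
opening: 1.0
finger_force: 0.0
clock 7.2 tcp [0.404  0.0742 0.2736] line deg 112.37538196853686
caddy [166.  60.] 0.66 [0.4617 0.2283]
cruet [350. 124.] 0.87 [0.4759 0.0184]
coaster_round [517. 214.] 0.51 [ 0.4574 -0.2122]
```

View pics/m3.png

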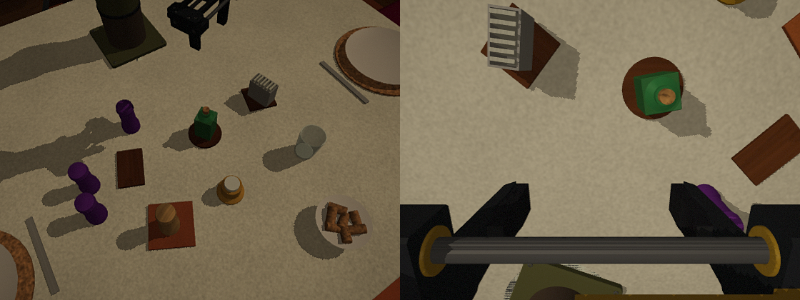

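The mill stands upright on the tile at scene (165,218) of the shrunk view, the oblong is bare, and the caddy and cruet show in the wrist view at (510,38) and (660,92). Next is measuring those two and their coasters.

```bash
cat > meas.py <<'E'
from fit import *
import sys
f=np.load(sys.argv[1]);im,d,K,W=(f[k] for k in("im","d","K","W"))
P=cloud(d,K,W);z=P[...,2];hsv=cv2.cvtColor(im,cv2.COLOR_BGR2HSV)
def near(c,r): return np.hypot(P[...,0]-c[0],P[...,1]-c[1])<r
ang=lambda m:(lambda c,wh,an:(np.round(c,1),np.round(wh,1),round(an,1)))(*cv2.minAreaRect((m*1000).astype(np.float32)))
for n,c,zz in(("caddy",(.46,.225),(.062,.09)),("cruetshoulder",(.476,.018),(.078,.092))):
    m=near(c,.06)&(z>zz[0])&(z<zz[1])
    if m.sum()>50: print(n,m.sum(),ang(P[m][:,:2]),"z",np.median(z[m]))
br=(hsv[...,1]>120)&(hsv[...,0]<25)&(z<.02)&(z>-.01)
for n,c in(("round",(.477,.018)),("square",(.46,.22)),("oblong",(.46,-.214))):
    m=br&near(c,.075)
    if m.sum()<100: continue
    q=np.argwhere(m)[:,::-1].astype(np.float32);h=cv2.convexHull(q)[:,0]
    w=np.array([ray(K,W,p,.008) for p in h],np.float32)*1000
    print(n,m.sum(),quad(K,W,h),"circ",cv2.minEnclosingCircle(w))
    if n=="square": print(w.round().tolist())
E
python3 meas.py w3.npz
python3 -c "
import cv2,numpy as np
im=np.load('w3.npz')['im'];cv2.imwrite('pics/w3c.png',cv2.resize(im[0:180,90:420],None,fx=2.4,fy=2.4))"
```

```text
caddy 3402 (array([461.7, 226.4]), array([72.1, 41. ]), 14.6) z 0.07517435799296748
cruetshoulder 2033 (array([475.1,  18.2]), array([48.2, 48.2]), 32.9) z 0.08711112732188264
round 2437 (array([477. ,  16.6]), array([92.3, 94.6]), np.float32(172.8)) circ ((476.7019348144531, 15.336864471435547), 47.677886962890625)
square 2402 (array([456. , 223.8]), array([86. , 85.4]), np.float32(72.8)) circ ((456.17822265625, 224.16966247558594), 59.345726013183594)
[[483.0, 171.0], [480.0, 172.0], [468.0, 175.0], [422.0, 189.0], [404.0, 195.0], [404.0, 197.0], [404.0, 201.0], [410.0, 219.0], [426.0, 272.0], [428.0, 277.0], [429.0, 277.0], [439.0, 274.0], [506.0, 253.0], [509.0, 252.0], [508.0, 248.0], [507.0, 243.0], [485.0, 175.0], [484.0, 172.0]]
oblong 5052 (array([ 460.6, -212.3]), array([ 73.1, 109.7]), np.float32(157.1)) circ ((460.145263671875, -211.37188720703125), 63.80813217163086)
```

View pics/w3c.png

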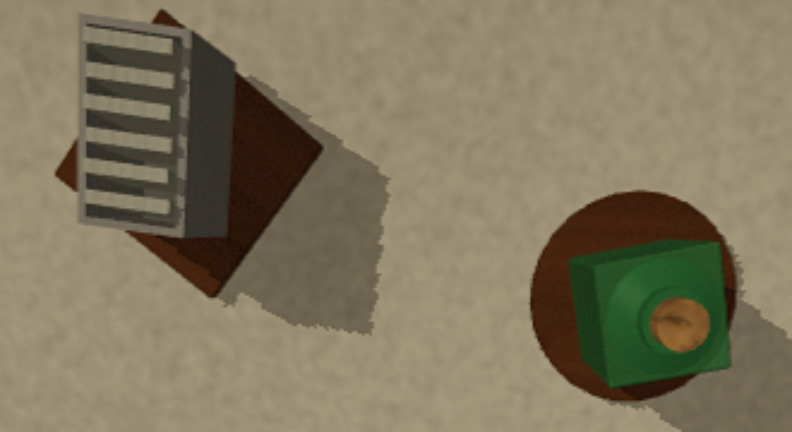

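The crop shows the caddy cleanly on the square coaster and the cruet on the round one, and the fits agree with the known sizes. Now I'll go above the caddy with its closing line across the 40 mm width.

```bash
python3 -m pendant '[{"claw":1,"dx":12,"dy":30,"dz":0,"twist":-0.04},{"claw":1,"dx":25,"dy":65,"dz":-20,"twist":-0.08},{"claw":1,"dx":40,"dy":100,"dz":-40,"twist":-0.13},{"claw":1,"dx":52,"dy":135,"dz":-65,"twist":-0.13},{"claw":1,"dx":57,"dy":152,"dz":-90,"twist":-0.13},{"claw":1,"dx":57,"dy":152,"dz":-115,"twist":-0.13},{"claw":1,"dx":57,"dy":152,"dz":-115,"twist":-0.13},{"claw":1,"dx":57,"dy":152,"dz":-115,"twist":-0.13}]'
python3 - <<'E'
from h import *
s=r.get_state();a=np.degrees(2*np.arctan2(s["eef_rot"][1],s["eef_rot"][0]))+90
print("line",a%180,"go mm",(np.array([.4617,.2264,.048])-s["tool_pos"])*1000,"twist",np.radians(104.6-a%180))
f=np.load("w2.npz");P=cloud(f["d"],f["K"],f["W"]);im=f["im"].astype(int)
m=(im[...,0]>im[...,1]+25)&(P[...,2]>.03);print("purple top",np.percentile(P[m][:,2],99))
E
```

```text
clock: 8.3
tool_pos: [0.4619, 0.2226, 0.1581]
eef_rot: [0.992, 0.126, -0.0, 0.001]
contact_force: [-0.0, -0.8, 0.4]
opening: 1.0
finger_force: 0.0
line 104.49678710909825 go mm [  -0.21413813    3.80762657 -110.10956541] twist 0.00180140477673714
purple top 0.10683054843449757
```

```bash
python3 -m pendant '[{"claw":1,"dx":0,"dy":3.8,"dz":-25,"twist":0},{"claw":1,"dx":0,"dy":3.8,"dz":-60,"twist":0},{"claw":1,"dx":0,"dy":3.8,"dz":-90,"twist":0},{"claw":1,"dx":0,"dy":3.8,"dz":-110,"twist":0},{"claw":1,"dx":0,"dy":3.8,"dz":-110,"twist":0},{"claw":1,"dx":0,"dy":3.8,"dz":-110,"twist":0},{"claw":0.3,"dx":0,"dy":3.8,"dz":-110,"twist":0},{"claw":0.3,"dx":0,"dy":3.8,"dz":-110,"twist":0}]' 25
python3 -m pendant '[{"claw":0.3,"dx":0,"dy":0,"dz":0,"twist":0},{"claw":0.3,"dx":0,"dy":0,"dz":0,"twist":0},{"claw":0.3,"dx":0,"dy":0,"dz":0,"twist":0},{"claw":0.3,"dx":0,"dy":0,"dz":0,"twist":0},{"claw":0.3,"dx":0,"dy":0,"dz":0,"twist":0}]' 30
```

```text
clock: 9.1
tool_pos: [0.4626, 0.2279, 0.0496]
eef_rot: [0.992, 0.127, 0.001, -0.0]
contact_force: [-0.7, -0.8, -0.3]
opening: 0.842
finger_force: 0.0
clock: 9.6
tool_pos: [0.4616, 0.2273, 0.0481]
eef_rot: [0.992, 0.127, -0.0, 0.0]
contact_force: [0.7, -0.8, 0.8]
opening: 0.447
finger_force: 29.9
```

```bash
python3 -m pendant '[{"claw":0.3,"dx":0,"dy":0,"dz":15,"twist":0},{"claw":0.3,"dx":0,"dy":0,"dz":50,"twist":0},{"claw":0.3,"dx":0,"dy":0,"dz":90,"twist":0},{"claw":0.3,"dx":0,"dy":-10,"dz":130,"twist":-0.05},{"claw":0.3,"dx":0,"dy":-40,"dz":145,"twist":-0.15},{"claw":0.3,"dx":0,"dy":-85,"dz":145,"twist":-0.28},{"claw":0.3,"dx":0,"dy":-130,"dz":145,"twist":-0.41},{"claw":0.3,"dx":0,"dy":-175,"dz":145,"twist":-0.52}]'
python3 -m pendant '[{"claw":0.3,"dx":0,"dy":-45,"dz":0,"twist":-0.06},{"claw":0.3,"dx":0,"dy":-90,"dz":0,"twist":-0.13},{"claw":0.3,"dx":0,"dy":-135,"dz":0,"twist":-0.13},{"claw":0.3,"dx":0,"dy":-180,"dz":0,"twist":-0.13},{"claw":0.3,"dx":-1,"dy":-220,"dz":0,"twist":-0.13},{"claw":0.3,"dx":-1,"dy":-250,"dz":0,"twist":-0.13},{"claw":0.3,"dx":-1,"dy":-266,"dz":-25,"twist":-0.13},{"claw":0.3,"dx":-1,"dy":-266,"dz":-60,"twist":-0.13}]'
python3 -m pendant '[{"claw":0.3,"dx":0,"dy":0,"dz":0,"twist":0},{"claw":0.3,"dx":0,"dy":0,"dz":0,"twist":0}]'
cat > go.py <<'E'
import sys
from h import *
x,y,z,l=map(float,sys.argv[1:])
s=r.get_state();a=np.degrees(2*np.arctan2(s["eef_rot"][1],s["eef_rot"][0]))+90
print("go",(np.array([x,y,z])-s["tool_pos"]*1000).round(1),"twist",np.radians((l-a+90)%180-90).round(4))
E
python3 go.py 460.4 -213.7 48 67.1
```

```text
clock: 10.4
tool_pos: [0.461, 0.0511, 0.1931]
eef_rot: [0.991, -0.134, -0.0, 0.0]
contact_force: [0.4, -1.0, -2.7]
opening: 0.452
finger_force: 29.9
clock: 11.2
tool_pos: [0.4613, -0.2177, 0.1335]
eef_rot: [0.98, -0.199, 0.002, 0.001]
contact_force: [1.5, 0.9, -2.0]
opening: 0.451
finger_force: 29.9
clock: 11.4
tool_pos: [0.46, -0.2126, 0.1329]
eef_rot: [0.981, -0.196, -0.001, -0.0]
contact_force: [0.2, 0.6, -2.3]
opening: 0.45
finger_force: 29.9
go [  0.4  -1.1 -84.9] twist -0.0052
```

```bash
python3 -m pendant '[{"claw":0.3,"dx":0.4,"dy":-1,"dz":-30,"twist":-0.005},{"claw":0.3,"dx":0.4,"dy":-1,"dz":-60,"twist":-0.005},{"claw":0.3,"dx":0.4,"dy":-1,"dz":-75,"twist":-0.005},{"claw":0.3,"dx":0.4,"dy":-1,"dz":-80,"twist":-0.005},{"claw":0.3,"dx":0.4,"dy":-1,"dz":-83,"twist":-0.005},{"claw":0.3,"dx":0.4,"dy":-1,"dz":-85,"twist":-0.005},{"claw":0.3,"dx":0.4,"dy":-1,"dz":-85,"twist":-0.005},{"claw":0.3,"dx":0.4,"dy":-1,"dz":-85,"twist":-0.005}]'
```

```text
clock: 12.2
tool_pos: [0.4615, -0.2146, 0.0489]
eef_rot: [0.98, -0.199, 0.001, 0.0]
contact_force: [0.1, -0.2, -2.8]
opening: 0.454
finger_force: 29.9
```

```bash
python3 -m pendant '[{"claw":0.3,"dx":0,"dy":0,"dz":-1,"twist":0},{"claw":0.3,"dx":0,"dy":0,"dz":-1.5,"twist":0},{"claw":0.3,"dx":0,"dy":0,"dz":-1.5,"twist":0}]'
```

```text
clock: 12.5
tool_pos: [0.4615, -0.2147, 0.0481]
eef_rot: [0.98, -0.199, 0.001, 0.0]
contact_force: [-0.9, 0.1, 9.2]
opening: 0.448
finger_force: 29.9
```

```bash
python3 -m pendant '[{"claw":0.5,"dx":0,"dy":0,"dz":0.5,"twist":0},{"claw":0.7,"dx":0,"dy":0,"dz":0.5,"twist":0},{"claw":1,"dx":0,"dy":0,"dz":0.5,"twist":0},{"claw":1,"dx":0,"dy":0,"dz":20,"twist":0},{"claw":1,"dx":0,"dy":0,"dz":60,"twist":0},{"claw":1,"dx":0,"dy":0,"dz":105,"twist":0},{"claw":1,"dx":-15,"dy":15,"dz":150,"twist":0},{"claw":1,"dx":-40,"dy":40,"dz":190,"twist":0}]'
python3 -m pendant '[{"claw":1,"dx":-10,"dy":20,"dz":20,"twist":0.1},{"claw":1,"dx":-10,"dy":55,"dz":40,"twist":0.2},{"claw":1,"dx":-10,"dy":85,"dz":40,"twist":0.33},{"claw":1,"dx":-10,"dy":85,"dz":40,"twist":0.33},{"claw":1,"dx":-10,"dy":85,"dz":40,"twist":0.33}]'
python3 look.py w4
sed -i 's/("caddy",(.46,.225),(.062,.09)),/("caddy",(.46,.225),(.062,.09)),("caddyO",(.46,-.213),(.062,.09)),/' meas.py; python3 meas.py w4.npz
```

```text
clock: 13.3
tool_pos: [0.4238, -0.1768, 0.2362]
eef_rot: [0.98, -0.2, 0.002, 0.0]
contact_force: [0.8, 0.3, 1.1]
opening: 1.0
finger_force: 0.0
clock: 13.8
tool_pos: [0.4124, -0.0908, 0.2741]
eef_rot: [0.999, -0.035, -0.0, 0.0]
contact_force: [-0.6, -0.3, -0.2]
opening: 1.002
finger_force: 0.0
clock 13.8 tcp [ 0.4124 -0.0908  0.2741] line deg 85.99352723958724
caddyO 2961 (array([ 461.3, -215.5]), array([40.9, 72.3]), 67.4) z 0.07525683041124925
cruetshoulder 2072 (array([475.2,  17.9]), array([48.4, 48.1]), 32.8) z 0.08692296387660459
round 2792 (array([478.5,   7.9]), array([94.6, 81.4]), np.float32(15.0)) circ ((476.9151916503906, 14.308402061462402), 47.60424041748047)
square 3036 (array([449.6, 201.5]), array([44.9, 86.6]), np.float32(163.0)) circ ((449.70562744140625, 201.86260986328125), 48.282588958740234)
[[462.0, 174.0], [433.0, 183.0], [406.0, 192.0], [404.0, 195.0], [404.0, 201.0], [407.0, 212.0], [414.0, 231.0], [415.0, 236.0], [497.0, 211.0], [497.0, 207.0], [488.0, 181.0], [484.0, 168.0]]
oblong 2692 (array([ 460.5, -213.5]), array([ 70.3, 109.5]), np.float32(157.1)) circ ((460.1778259277344, -214.27122497558594), 63.78485870361328)
```

View pics/w4.png

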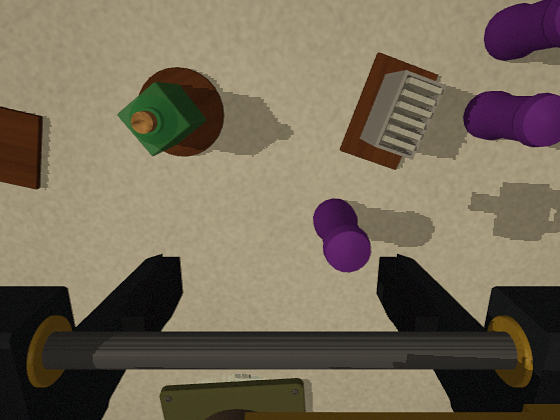

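The caddy sits on the oblong at (390,110), 2 mm off centre and 0.3° off in angle, so it's good. Cruet next, with the closing line at 122.9°.

```bash
python3 -m pendant '[{"claw":1,"dx":15,"dy":25,"dz":0,"twist":0.14},{"claw":1,"dx":30,"dy":55,"dz":-15,"twist":0.28},{"claw":1,"dx":50,"dy":85,"dz":-35,"twist":0.42},{"claw":1,"dx":63,"dy":109,"dz":-60,"twist":0.56},{"claw":1,"dx":63,"dy":109,"dz":-80,"twist":0.644},{"claw":1,"dx":63,"dy":109,"dz":-90,"twist":0.644},{"claw":1,"dx":63,"dy":109,"dz":-90,"twist":0.644},{"claw":1,"dx":63,"dy":109,"dz":-90,"twist":0.644}]'; python3 go.py 475.1 18 55 122.9
```

```text
clock: 14.65
tool_pos: [0.4756, 0.0166, 0.1843]
eef_rot: [0.96, 0.281, -0.0, 0.0]
contact_force: [-0.4, 0.6, -0.7]
opening: 1.0
finger_force: 0.0
go [  -0.5    1.4 -129.3] twist 0.0044
```

```bash
python3 -m pendant '[{"claw":1,"dx":-0.5,"dy":1.4,"dz":-30,"twist":0.004},{"claw":1,"dx":-0.5,"dy":1.4,"dz":-70,"twist":0.004},{"claw":1,"dx":-0.5,"dy":1.4,"dz":-100,"twist":0.004},{"claw":1,"dx":-0.5,"dy":1.4,"dz":-120,"twist":0.004},{"claw":1,"dx":-0.5,"dy":1.4,"dz":-129,"twist":0.004},{"claw":1,"dx":-0.5,"dy":1.4,"dz":-129,"twist":0.004},{"claw":0.4,"dx":-0.5,"dy":1.4,"dz":-129,"twist":0.004},{"claw":0.4,"dx":-0.5,"dy":1.4,"dz":-129,"twist":0.004}]' 30
python3 -m pendant '[{"claw":0.4,"dx":0,"dy":0,"dz":0,"twist":0},{"claw":0.4,"dx":0,"dy":0,"dz":0,"twist":0},{"claw":0.4,"dx":0,"dy":0,"dz":0,"twist":0},{"claw":0.4,"dx":0,"dy":0,"dz":0,"twist":0},{"claw":0.4,"dx":0,"dy":0,"dz":0,"twist":0}]' 30
python3 -m pendant '[{"claw":0.4,"dx":0,"dy":0,"dz":10,"twist":0},{"claw":0.4,"dx":0,"dy":0,"dz":30,"twist":0},{"claw":0.4,"dx":0,"dy":0,"dz":50,"twist":0},{"claw":0.4,"dx":0,"dy":0,"dz":50,"twist":0}]'
```

```text
clock: 15.45
tool_pos: [0.476, 0.0193, 0.0563]
eef_rot: [0.959, 0.285, 0.001, 0.0]
contact_force: [1.1, -0.7, 0.5]
opening: 0.843
finger_force: 0.0
clock: 15.95
tool_pos: [0.4756, 0.0191, 0.0554]
eef_rot: [0.959, 0.285, 0.0, 0.0]
contact_force: [0.3, -0.3, 4.6]
opening: 0.541
finger_force: 29.9
clock: 16.35
tool_pos: [0.4759, 0.0197, 0.1069]
eef_rot: [0.959, 0.285, 0.002, 0.0]
contact_force: [0.3, -1.3, -3.0]
opening: 0.541
finger_force: 30.0
```

```bash
cat > co.py <<'E'
from fit import *
for c in("scene","side"):
    im,d=eyes.snapshot(c);K,W=cam(c);np.savez(c+"5.npz",im=im,d=d)
    P=cloud(d,K,W);hsv=cv2.cvtColor(im,cv2.COLOR_BGR2HSV)
    for n,x,y in(("square",.456,.224),("round",.477,.016)):
        m=(hsv[...,1]>120)&(hsv[...,0]<25)&(np.hypot(P[...,0]-x,P[...,1]-y)<.075)&(P[...,2]<.03)
        if m.sum()<100: print(c,n,m.sum());continue
        h=cv2.convexHull(np.argwhere(m)[:,::-1].astype(np.float32))[:,0]
        w=np.array([ray(K,W,p,.008) for p in h],np.float32)*1000
        print(c,n,m.sum(),quad(K,W,h),"circ",cv2.minEnclosingCircle(w))
E
python3 co.py; python3 go.py 456 223.8 55 72.9
```

```text
scene square 1277 (array([458.9, 223.1]), array([87.5, 89. ]), np.float32(163.0)) circ ((458.6747131347656, 224.0190887451172), 60.185813903808594)
scene round 1190 (array([485.4,  11.7]), array([92.7, 84.9]), np.float32(59.7)) circ ((480.3389587402344, 14.681534767150879), 48.33361053466797)
side square 271 (array([440.7, 225.2]), array([99.1, 57.6]), np.float32(58.5)) circ ((450.3352355957031, 219.06687927246094), 52.31010055541992)
side round 952 (array([478.8,   7.6]), array([91.7, 93.9]), np.float32(91.0)) circ ((479.0671691894531, 9.32910442352295), 49.055904388427734)
go [-19.  204.3 -50.1] twist -0.8762
```

```bash
python3 -m pendant '[{"claw":0.4,"dx":-2,"dy":20,"dz":0,"twist":-0.1},{"claw":0.4,"dx":-4,"dy":55,"dz":0,"twist":-0.23},{"claw":0.4,"dx":-8,"dy":90,"dz":0,"twist":-0.36},{"claw":0.4,"dx":-12,"dy":125,"dz":0,"twist":-0.49},{"claw":0.4,"dx":-15,"dy":160,"dz":0,"twist":-0.62},{"claw":0.4,"dx":-17,"dy":190,"dz":0,"twist":-0.75},{"claw":0.4,"dx":-18.5,"dy":203.7,"dz":0,"twist":-0.876},{"claw":0.4,"dx":-18.5,"dy":203.7,"dz":0,"twist":-0.876}]'
python3 -m pendant '[{"claw":0.4,"dx":0,"dy":0,"dz":0,"twist":0},{"claw":0.4,"dx":0,"dy":0,"dz":0,"twist":0},{"claw":0.4,"dx":0,"dy":0,"dz":0,"twist":0}]'
python3 go.py 457.4 223.3 55 72.9
```

```text
clock: 17.25
tool_pos: [0.4552, 0.226, 0.1038]
eef_rot: [0.989, -0.146, -0.001, 0.0]
contact_force: [-0.9, -0.2, -3.0]
opening: 0.543
finger_force: 30.0
clock: 17.55
tool_pos: [0.4568, 0.2213, 0.1049]
eef_rot: [0.989, -0.149, -0.0, 0.001]
contact_force: [0.1, 0.2, -2.9]
opening: 0.54
finger_force: 30.0
go [  0.6   2.  -49.9] twist 0.001
```

```bash
python3 -m pendant '[{"claw":0.4,"dx":0.6,"dy":1.5,"dz":-20,"twist":0},{"claw":0.4,"dx":0.6,"dy":1.5,"dz":-38,"twist":0},{"claw":0.4,"dx":0.6,"dy":1.5,"dz":-44,"twist":0},{"claw":0.4,"dx":0.6,"dy":1.5,"dz":-47,"twist":0},{"claw":0.4,"dx":0.6,"dy":1.5,"dz":-49,"twist":0},{"claw":0.4,"dx":0.6,"dy":1.5,"dz":-50,"twist":0},{"claw":0.4,"dx":0.6,"dy":1.5,"dz":-50,"twist":0},{"claw":0.4,"dx":0.6,"dy":1.5,"dz":-50,"twist":0}]'; python3 go.py 457.4 223.3 55 72.9
```

```text
clock: 18.35
tool_pos: [0.4574, 0.2247, 0.0555]
eef_rot: [0.989, -0.149, 0.0, -0.0]
contact_force: [-0.1, 1.2, -3.6]
opening: 0.543
finger_force: 30.0
go [-0.  -1.4 -0.5] twist -0.0003
```

```bash
python3 -m pendant '[{"claw":0.4,"dx":0,"dy":-1,"dz":-0.5,"twist":0},{"claw":0.4,"dx":0,"dy":-1,"dz":-1,"twist":0},{"claw":0.4,"dx":0,"dy":-1,"dz":-1.5,"twist":0},{"claw":0.4,"dx":0,"dy":-1,"dz":-1.5,"twist":0}]'
```

```text
clock: 18.75
tool_pos: [0.4575, 0.2245, 0.0553]
eef_rot: [0.989, -0.148, 0.001, -0.001]
contact_force: [-3.5, 1.1, 13.2]
opening: 0.539
finger_force: 29.9
```

Down. Release, rise, retreat toward the tile side and look back.

```bash
python3 -m pendant '[{"claw":0.6,"dx":0,"dy":0,"dz":1,"twist":0},{"claw":0.8,"dx":0,"dy":0,"dz":1,"twist":0},{"claw":1,"dx":0,"dy":0,"dz":1,"twist":0},{"claw":1,"dx":0,"dy":0,"dz":25,"twist":0},{"claw":1,"dx":0,"dy":0,"dz":70,"twist":0},{"claw":1,"dx":0,"dy":0,"dz":115,"twist":0},{"claw":1,"dx":-15,"dy":-20,"dz":155,"twist":0},{"claw":1,"dx":-35,"dy":-50,"dz":190,"twist":0}]'
python3 -m pendant '[{"claw":1,"dx":-10,"dy":-30,"dz":25,"twist":0.1},{"claw":1,"dx":-20,"dy":-60,"dz":30,"twist":0.2},{"claw":1,"dx":-20,"dy":-80,"dz":30,"twist":0.3},{"claw":1,"dx":-20,"dy":-80,"dz":30,"twist":0.3},{"claw":1,"dx":-20,"dy":-80,"dz":30,"twist":0.3}]'
python3 look.py w5
sed -i 's/("cruetshoulder"/("cruetS",(.456,.224),(.078,.092)),("cruetshoulder"/' meas.py; python3 meas.py w5.npz
```

```text
clock: 19.55
tool_pos: [0.4231, 0.1748, 0.2452]
eef_rot: [0.989, -0.147, 0.001, -0.001]
contact_force: [0.2, 0.3, 0.4]
opening: 1.001
finger_force: 0.0
clock: 20.05
tool_pos: [0.4025, 0.0941, 0.2734]
eef_rot: [1.0, -0.001, 0.0, -0.0]
contact_force: [-0.5, 0.2, 0.5]
opening: 0.996
finger_force: 0.0
clock 20.05 tcp [0.4025 0.0941 0.2734] line deg 89.9372863322457
caddy 2106 (array([456.4, 223.6]), array([48.5, 48.2]), 72.7) z 0.08635839989010413
cruetS 2061 (array([456.4, 223.6]), array([48.6, 48.2]), 72.9) z 0.08691912751056663
round 6229 (array([477.4,  15. ]), array([94. , 94.1]), np.float32(136.5)) circ ((476.8895263671875, 15.186269760131836), 47.60013961791992)
square 2713 (array([456., 224.]), array([85.6, 85.7]), np.float32(162.8)) circ ((456.5928649902344, 223.76390075683594), 59.24808120727539)
[[483.0, 171.0], [478.0, 173.0], [409.0, 194.0], [405.0, 195.0], [404.0, 197.0], [404.0, 200.0], [405.0, 204.0], [412.0, 227.0], [414.0, 233.0], [487.0, 258.0], [491.0, 258.0], [503.0, 254.0], [508.0, 253.0], [509.0, 251.0], [507.0, 244.0], [493.0, 198.0], [485.0, 172.0], [484.0, 171.0]]
oblong 2416 (array([ 459.3, -211.7]), array([ 73.1, 107.1]), np.float32(157.1)) circ ((459.9178161621094, -211.40316772460938), 63.67850112915039)
```

View pics/w5.png

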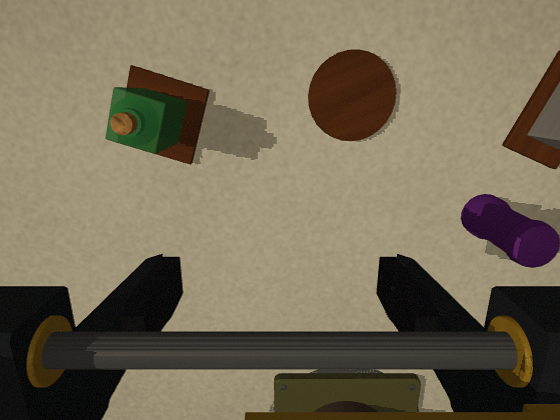

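The cruet is centred and square on its coaster at (140,120), and the round coaster is bare at (353,95), i.e. (477,15) mm. Back to the mill on the tile.

```bash
python3 -m pendant '[{"claw":1,"dx":20,"dy":-30,"dz":0,"twist":0},{"claw":1,"dx":45,"dy":-70,"dz":0,"twist":0},{"claw":1,"dx":70,"dy":-110,"dz":0,"twist":0},{"claw":1,"dx":95,"dy":-150,"dz":0,"twist":0},{"claw":1,"dx":120,"dy":-190,"dz":0,"twist":0},{"claw":1,"dx":145,"dy":-230,"dz":0,"twist":0},{"claw":1,"dx":170,"dy":-270,"dz":0,"twist":0},{"claw":1,"dx":185,"dy":-295,"dz":0,"twist":0}]'
python3 -m pendant '[{"claw":1,"dx":0,"dy":0,"dz":0,"twist":0},{"claw":1,"dx":0,"dy":0,"dz":0,"twist":0}]'
python3 look.py w6 mill tile
python3 - <<'E'
from fit import *
f=np.load("w6.npz");im,d,K,W=(f[k] for k in("im","d","K","W"))
P=cloud(d,K,W);b=(P[...,2]>.09)&(P[...,2]<.13)&(np.hypot(P[...,0]-.655,P[...,1]+.203)<.05)
v,u=np.where(b);c,rad=cv2.minEnclosingCircle(np.c_[u,v].astype(np.float32));print(c,rad,ray(K,W,c,.096),np.median(P[b],0))
E
python3 go.py 655.3 -203 53 90
```

```text
clock: 20.9
tool_pos: [0.5894, -0.2034, 0.2724]
eef_rot: [1.0, -0.0, 0.0, 0.001]
contact_force: [0.5, -0.1, -0.1]
opening: 1.002
finger_force: 0.0
clock: 21.1
tool_pos: [0.5877, -0.1996, 0.2722]
eef_rot: [1.0, 0.001, -0.001, -0.001]
contact_force: [-0.2, 0.5, -0.8]
opening: 0.997
finger_force: 0.0
clock 21.1 tcp [ 0.5877 -0.1996  0.2722] line deg 90.13058386290754
mill [382. 270.] 0.97 [ 0.4537 -0.3286]
mill [283. 102.] 0.63 [ 0.6554 -0.203 ]
mill [395. 207.] 0.58 [ 0.5358 -0.3372]
mill [244. 339.] 0.56 [ 0.3499 -0.153 ]
(282.057861328125, 105.98760223388672) 28.635801315307617 [ 0.65460144 -0.20166841] [ 0.65512412 -0.20159589  0.11057158]
go [  68.    -4.5 -220.2] twist -0.0048
```

```bash
python3 -m pendant '[{"claw":1,"dx":30,"dy":-3,"dz":-20,"twist":0},{"claw":1,"dx":60,"dy":-3,"dz":-50,"twist":0},{"claw":1,"dx":67.5,"dy":-3,"dz":-85,"twist":0},{"claw":1,"dx":67.5,"dy":-3,"dz":-125,"twist":0},{"claw":1,"dx":67.5,"dy":-3,"dz":-165,"twist":0},{"claw":1,"dx":67.5,"dy":-3,"dz":-200,"twist":0},{"claw":1,"dx":67.5,"dy":-3,"dz":-219,"twist":0},{"claw":1,"dx":67.5,"dy":-3,"dz":-219,"twist":0}]'
python3 -m pendant '[{"claw":1,"dx":0,"dy":0,"dz":0,"twist":0},{"claw":0.3,"dx":0,"dy":0,"dz":0,"twist":0},{"claw":0.3,"dx":0,"dy":0,"dz":0,"twist":0},{"claw":0.3,"dx":0,"dy":0,"dz":0,"twist":0},{"claw":0.3,"dx":0,"dy":0,"dz":0,"twist":0},{"claw":0.3,"dx":0,"dy":0,"dz":0,"twist":0},{"claw":0.3,"dx":0,"dy":0,"dz":0,"twist":0},{"claw":0.3,"dx":0,"dy":0,"dz":0,"twist":0}]' 25
python3 -m pendant '[{"claw":0.3,"dx":0,"dy":0,"dz":10,"twist":0},{"claw":0.3,"dx":0,"dy":0,"dz":30,"twist":0},{"claw":0.3,"dx":0,"dy":0,"dz":50,"twist":0},{"claw":0.3,"dx":0,"dy":0,"dz":50,"twist":0},{"claw":0.3,"dx":0,"dy":0,"dz":50,"twist":0}]'; python3 go.py 477 15.1 53 90
```

```text
clock: 22.05
tool_pos: [0.6524, -0.2015, 0.0513]
eef_rot: [1.0, 0.002, -0.003, -0.001]
contact_force: [-0.8, 0.4, 0.1]
opening: 0.999
finger_force: 0.0
clock: 22.85
tool_pos: [0.6551, -0.204, 0.0546]
eef_rot: [1.0, 0.001, 0.0, -0.0]
contact_force: [-0.3, 1.1, 1.5]
opening: 0.518
finger_force: 24.7
clock: 23.35
tool_pos: [0.6546, -0.2044, 0.1044]
eef_rot: [1.0, 0.001, -0.0, 0.0]
contact_force: [-0.1, 0.6, -2.9]
opening: 0.515
finger_force: 24.8
go [-177.6  219.5  -51.4] twist -0.0016
```

```bash
python3 -m pendant '[{"claw":0.3,"dx":-15,"dy":18,"dz":0,"twist":0},{"claw":0.3,"dx":-42,"dy":52,"dz":0,"twist":0},{"claw":0.3,"dx":-70,"dy":86,"dz":0,"twist":0},{"claw":0.3,"dx":-98,"dy":121,"dz":0,"twist":0},{"claw":0.3,"dx":-126,"dy":156,"dz":0,"twist":0},{"claw":0.3,"dx":-154,"dy":191,"dz":0,"twist":0},{"claw":0.3,"dx":-171,"dy":212,"dz":0,"twist":0},{"claw":0.3,"dx":-177.5,"dy":219.5,"dz":0,"twist":0}]'
python3 -m pendant '[{"claw":0.3,"dx":0,"dy":0,"dz":0,"twist":0},{"claw":0.3,"dx":0,"dy":0,"dz":0,"twist":0},{"claw":0.3,"dx":0,"dy":0,"dz":0,"twist":0}]'; python3 go.py 477 15.1 54.5 90
```

```text
clock: 24.15
tool_pos: [0.4742, 0.018, 0.1036]
eef_rot: [1.0, 0.003, -0.002, -0.001]
contact_force: [0.4, -1.1, -3.0]
opening: 0.512
finger_force: 24.9
clock: 24.45
tool_pos: [0.4787, 0.0135, 0.1043]
eef_rot: [1.0, -0.0, 0.001, 0.001]
contact_force: [-0.4, -0.7, -1.6]
opening: 0.515
finger_force: 24.9
go [ -1.7   1.6 -49.8] twist 0.0009
```

```bash
python3 -m pendant '[{"claw":0.3,"dx":-1,"dy":1,"dz":-20,"twist":0},{"claw":0.3,"dx":-1,"dy":1,"dz":-38,"twist":0},{"claw":0.3,"dx":-1,"dy":1,"dz":-44,"twist":0},{"claw":0.3,"dx":-1,"dy":1,"dz":-47,"twist":0},{"claw":0.3,"dx":-1,"dy":1,"dz":-49,"twist":0},{"claw":0.3,"dx":-1,"dy":1,"dz":-49.5,"twist":0},{"claw":0.3,"dx":-1,"dy":1,"dz":-49.5,"twist":0},{"claw":0.3,"dx":-1,"dy":1,"dz":-49.5,"twist":0}]'; python3 go.py 477 15.1 54.5 90
```

```text
clock: 25.25
tool_pos: [0.4766, 0.0163, 0.0554]
eef_rot: [1.0, 0.001, 0.0, -0.0]
contact_force: [0.2, 0.2, -2.1]
opening: 0.514
finger_force: 24.9
go [ 0.4 -1.2 -0.9] twist -0.0019
```

```bash
python3 -m pendant '[{"claw":0.3,"dx":0,"dy":-1,"dz":-0.7,"twist":0},{"claw":0.3,"dx":0,"dy":-1,"dz":-1.4,"twist":0},{"claw":0.3,"dx":0,"dy":-1,"dz":-1.4,"twist":0},{"claw":0.3,"dx":0,"dy":-1,"dz":-1.4,"twist":0}]'; python3 go.py 477 15.1 54.5 90
```

```text
clock: 25.65
tool_pos: [0.477, 0.0157, 0.0544]
eef_rot: [1.0, 0.001, 0.001, -0.0]
contact_force: [-0.4, 1.5, 6.8]
opening: 0.511
finger_force: 24.9
go [-0.  -0.6  0.1] twist -0.0023
```

```bash
python3 -m pendant '[{"claw":0.6,"dx":0,"dy":0,"dz":0.5,"twist":0},{"claw":0.8,"dx":0,"dy":0,"dz":0.5,"twist":0},{"claw":1,"dx":0,"dy":0,"dz":0.5,"twist":0},{"claw":1,"dx":0,"dy":0,"dz":25,"twist":0},{"claw":1,"dx":0,"dy":0,"dz":70,"twist":0},{"claw":1,"dx":0,"dy":0,"dz":115,"twist":0},{"claw":1,"dx":-20,"dy":0,"dz":155,"twist":0},{"claw":1,"dx":-60,"dy":0,"dz":180,"twist":0}]'
python3 -m pendant '[{"claw":1,"dx":-20,"dy":0,"dz":25,"twist":0},{"claw":1,"dx":-20,"dy":0,"dz":40,"twist":0},{"claw":1,"dx":-20,"dy":0,"dz":40,"twist":0},{"claw":1,"dx":-20,"dy":0,"dz":40,"twist":0}]'
python3 look.py w7
python3 - <<'E'
from fit import *
f=np.load("w7.npz");im,d,K,W=(f[k] for k in("im","d","K","W"))
P=cloud(d,K,W);b=(P[...,2]>.09)&(P[...,2]<.13)&(np.hypot(P[...,0]-.477,P[...,1]-.015)<.05)
v,u=np.where(b);c,rad=cv2.minEnclosingCircle(np.c_[u,v].astype(np.float32));print("mill",c,rad,ray(K,W,c,.096),np.median(P[b],0))
im2,_=eyes.snapshot("scene");cv2.imwrite("pics/m7.png",np.hstack([cv2.resize(im2,(400,300)),cv2.resize(im,(400,300))]))
a=np.load("scene0.npz")["im"]
for n,q in(("tumbler",(slice(170,235),slice(405,465))),("candle",(slice(240,290),slice(300,345)))): print(n,cv2.phaseCorrelate(a[q][...,1].astype(np.float32),im2[q][...,1].astype(np.float32)))
E
python3 meas.py w7.npz
```

```text
clock: 26.45
tool_pos: [0.4195, 0.0154, 0.236]
eef_rot: [1.0, 0.001, 0.004, -0.0]
contact_force: [0.1, 0.5, 0.2]
opening: 0.999
finger_force: 0.0
clock: 26.85
tool_pos: [0.3966, 0.0153, 0.2733]
eef_rot: [1.0, 0.001, 0.0, 0.0]
contact_force: [-0.2, 0.2, -0.8]
opening: 1.001
finger_force: 0.0
clock 26.85 tcp [0.3966 0.0153 0.2733] line deg 90.10546175523778
mill (276.5, 90.5) 29.231931686401367 [0.47655019 0.01767309] [0.47607728 0.01717666 0.11055434]
tumbler ((0.005035774462260889, -0.05878797038845107), 0.9765082385804918)
candle ((0.5090801329830867, 0.0050841065563211885), 0.9893820597330729)
caddy 2464 (array([456.3, 223.5]), array([49.6, 48.4]), 72.7) z 0.08597785018568987
caddyO 3819 (array([ 461.4, -215. ]), array([42.3, 72.4]), 67.3) z 0.07460714681128733
cruetS 2177 (array([456.4, 223.4]), array([49.6, 48.4]), 73.1) z 0.08684204537890078
round 3733 (array([476.7,  15. ]), array([93.8, 94.3]), np.float32(90.1)) circ ((476.7415466308594, 14.775686264038086), 47.549835205078125)
square 2953 (array([456. , 223.3]), array([86.7, 86.1]), np.float32(72.9)) circ ((456.7689514160156, 222.7797088623047), 59.56736755371094)
[[483.0, 170.0], [460.0, 177.0], [406.0, 194.0], [404.0, 196.0], [404.0, 198.0], [405.0, 203.0], [415.0, 235.0], [417.0, 242.0], [418.0, 244.0], [488.0, 258.0], [493.0, 257.0], [502.0, 255.0], [509.0, 252.0], [509.0, 249.0], [508.0, 245.0], [488.0, 180.0], [485.0, 172.0], [484.0, 170.0]]
oblong 2847 (array([ 460.5, -212.7]), array([ 71.7, 109.4]), np.float32(157.1)) circ ((460.0494079589844, -212.4248809814453), 63.888858795166016)
```

View pics/m7.png

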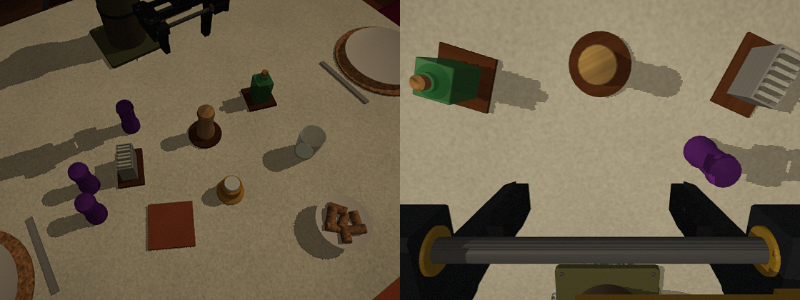

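All three stand on their own coasters (mill ~2.5 mm off centre, caddy ~2 mm, cruet under 1 mm). The bystanders haven't moved, and the robot is clear.

```bash
python3 -c "
from plant import r
print(r.finish_job())"
```

```text
the job is handed in; nothing more can be done
None
```

The job is handed in: the mill is on the round coaster, the cruet on the square one and the caddy on the oblong one, all upright, aligned and within about 2.5 mm of centre by camera, with the tumbler and candle holder untouched.

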